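# Wedge the rocking bench preheater

## Robot

A 7-joint arm with a two-finger parallel gripper is mounted at the origin on a cart in front of the work surface, level with it; the furniture and walls round the work are solid. World frame = base frame: x ahead of the robot, y to its left, z up, the work surface at z = 0. Lengths are in mm, angles in degrees, forces in N, time in s.
With the tool pointing down it reaches from about 350 to 900 mm from the base axis. Payload 8.1 kg.
Tool frame: the origin (TCP) lies on the centre line of the jaws, within the pads' length; the fingertips stand manip.nose_length ahead of it and the grasp point (between the pads) is the TCP (manip.nose_length is the distance from the TCP to the fingertips, in mm); z points along the fingers, y is the line along which they close (so a half turn about z gives the same grasp; the last joint's range is limited). The gripper opens to 85 mm and grips with 20 to 120 N. Pads are 22 mm wide; open, the fingers measure 114 mm over their backs; the gripper's body (76 mm by 85 mm) begins 54 mm behind the grasp point. The pads swing forward as they close: fully open they stand 13 mm farther back than shut.
Start: joints at [60.814, 24.895, 1.432, 90.138, -0.665, 64.973, -4.303], TCP at [247.274, -574.018, 250.323] pointing down, gripper open.
Joint ranges: [-149.89, 149.89], [-25.12, 119.58], [-72.63, 75.52], [4.76, 147.25], [-75.54, 255.54], [6.69, 114.76], [-157.13, 157.13]. Speed limits (degrees/s): [127.2, 127.2, 172.46, 172.46, 180, 180, 180].

## Interface

Orientations are given as a 3x3 rotation matrix whose columns are the frame's x, y, z axes.
In Python, from cell import telemetry, viewer, manip gives the robot as it stands. The module is installed in compiled form; this text tells all that it offers.
- The arm moves only by the shell command python3 -m jog 'ROWS' [FORCE]. ROWS is JSON, a list of rows, each a list of 3 entries, a list of its own where there are three numbers: the opening in per cent of the stroke, from 0 (shut) to 100 (fully open), then the shift along the tool's x, y, z in cm, then the turn about the tool's z in rad. A call has 1 to 12 rows; each row is the pose to reach, as a shift and turn from the pose commanded when the call began, along the tool's axes at that moment; what a row does not reach only later rows make up. A row lasts 1/12 s, in which the tool goes at most 41.7 mm and 7.16 degrees, less where a joint would pass 70% of its speed; a pose out of reach is approached as far as the arm can. A call with a gripper value outside its range is refused whole. The fingers move at their own pace and stop on an object; FORCE is the grip in N (left out, the last holds). Time passes only in rows, so rows that repeat a pose let the fingers close. It gives the time, the measured TCP pose, the force, the opening and the grip force at its end, in the units of the state.
- telemetry.observe(): the state, without advancing time (a new reading comes with each control period).
- viewer.read_camera(name): name is "side" or "top" or "wrist"; returns the picture (384x512x3 uint8, red, green, blue); there is no depth.
- viewer.get_calibration(name): a dict with "K" (3x3 intrinsics, pixels), "R" (3x3) and "t" (3): a world point X has camera coordinates R X + t; the wrist camera has in their place "hand_eye" (4x4, takes a point from camera to tool coordinates, whose origin is the TCP and whose axes are the flange's). Camera axes: x right, y down, z forward; pixel columns grow to the right and rows downward; lengths in mm; the calibration is good to about 2 mm. A picture is of the moment at which its call begins: read the wrist's pose just before it. get_calibration takes no time and is no camera call.
- manip.sign_off(): hands the job in; it is judged then, once.
The state is a dict: "time_s": time; "joint_pos": joint angles; "qvel": joint speeds; "effort": joint torques, N m; "ee_pos": TCP position; "tool_rot": TCP orientation; "wrist_force": force on the tool from outside, world axes, zero at the start; "torque": the same for the moment, N m; "finger_gap": finger opening in mm; "finger_force": force on a finger pad.
Only numpy, scipy, OpenCV 4.12 (cv2) and the standard library are available. Lean on these libraries where they do the work, as an engineer would, in place of code of your own. Each camera call takes 0.05 s, during which the arm holds its last target. There are 200 camera calls.

## Task

The grey bench preheater rocks because its front right foot is screwed in too far. With the fingertips only, press down on its front right corner to feel it rock and let it come back; then push the blue wedge thin end first under that foot until it stops, and press that corner firmly again to check that it no longer rocks (push the wedge further if it does). Leave the preheater level and where it stands, do not grip or lift the wedge, and leave everything else alone.

Things in the scene. Friction and masses are not known exactly. Their poses are not given: they have to be found in the camera images.
- heater: grey bench preheater, aluminium top plate, 150 (x) x 170 (y) x 60 mm tall, about 3 kg; origin: centre of its underside, at bench height; its front (black panel, knob) faces its -x, its right is -y. The casing begins 16 mm above the bench, on three good feet at (+-55, 70) and (55, -70) mm, 12 mm across. Once the wedge is tight (5 to 20 N of push), pushing on only shoves the preheater along the bench
- heater_corner (a point): point on the top plate near the front right corner, at (-60, -70, 60) mm in the preheater's frame; this is where to press. It stands 60 mm above the bench when at rest, and 5 to 9 mm lower when the corner is pressed down with no wedge beneath. 4 to 6 N there tips it until the short foot meets the bench; let go, it tips back. A firm test press is 8 to 15 N
- foot_end (a point): centre of the flat underside of the short front right foot (black rubber, 16 mm across), at (-55, -70) mm in the preheater's frame; it hangs 5 to 9 mm above the bench at rest, different every time, and does not turn or give
- wedge: blue plastic wedge, 50 mm wide (x), 100 mm long (y), 60 g; origin: centre of its underside. Its thin end (2 mm) points along its +y, the butt (16 mm, upright, flat) is at -y; the top slopes evenly. It lies flat to the right of the preheater, thin end towards the short foot and 20 to 70 mm short of it, up to 10 mm to the side, 0.1 rad askew. Pushed in, it stays by friction
- wedge_butt (a point): centre of the wedge's butt face, at (0, -50, 8) mm in the wedge's frame: push here towards the wedge's +y
- wedge_slope (a point): centre of the wedge's sloping top, 9 mm above its underside; z stands square off the slope, y runs down the slope to the thin end
- solder: reel of white solder wire with blue flanges, 58 mm across, 36 mm tall; bystander, origin at the centre of its underside
- flask: orange travel flask with black lid, 86 mm across, 170 mm tall; bystander, origin at the centre of its underside
- prying_stick: black nylon prying stick, 148 mm long, lying flat; bystander, origin at the centre of its underside
- multimeter: orange and black hand multimeter, 142 x 76 x 47 mm, lying face up; bystander, origin at the centre of its underside
- card_box: small dark card box, 100 x 121 x 42 mm; bystander, origin at the centre of its underside
- black_tape: roll of black tape, 58 mm across, 19 mm tall, lying flat; bystander, origin at the centre of its underside

How it is judged (in metres and radians):
On the way, in this order (a step that is already met when the one before it is completed fails the run):
1. the front right corner is pressed down by the fingers by 3 mm or more: it rocks (contact force between the fingers and heater above 1.5 N and height (world z) of heater_corner below 0.057 m and horizontal distance between the grasp point and heater_corner below 0.05 m), for 0.1 s.
2. the corner is let go and the wedge is under the short foot and against it, the preheater level (z of foot_end in the frame of wedge_slope between -0.003 and 0.003 m and x of foot_end in the frame of wedge between -0.02 and 0.02 m and y of foot_end in the frame of wedge between -0.046 and 0.046 m and height (world z) of heater_corner above 0.058 m and contact force between the fingers and heater below 0.5 N), for 0.2 s.
3. the corner is pressed again with more than 6 N and gives less than 2 mm (contact force between the fingers and heater above 6 N and height (world z) of heater_corner above 0.058 m and horizontal distance between the grasp point and heater_corner below 0.05 m and z of foot_end in the frame of wedge_slope between -0.003 and 0.003 m and x of foot_end in the frame of wedge between -0.02 and 0.02 m and y of foot_end in the frame of wedge between -0.046 and 0.046 m), for 0.2 s.
At the end, for the whole second after the job is handed in: The wedge lies flat, its slope against the short foot (foot centre within 3 mm of the slope and 20 mm of the wedge's centre line); the preheater's front right corner is -2 to +3 mm from level height, its tilt under 0.025 rad, it is within 25 mm of where it stood, and all is at rest (z of foot_end in the frame of wedge_slope between -0.003 and 0.003 m and x of foot_end in the frame of wedge between -0.02 and 0.02 m and y of foot_end in the frame of wedge between -0.046 and 0.046 m and height (world z) of heater_corner between 0.058 and 0.063 m and angle between heater's own z axis and vertical below 0.025 rad and distance of heater from where it was at the start of the episode below 0.025 m and linear speed of each of heater, wedge below 0.01 m/s and angle between wedge's own z axis and vertical below 0.05 rad); the robot touches nothing.
It fails at once if the wedge is lifted or tipped (height (world z) of wedge above 0.012 m or angle between wedge's own z axis and vertical above 0.2 rad).
It fails at once if the preheater is lifted, jacked up or shoved away (over 30 mm) (height (world z) of heater above 0.012 m or angle between heater's own z axis and vertical above 0.2 rad or distance of heater from where it was at the start of the episode above 0.03 m).
It fails at once if a bystander is moved more than 20 mm (distance of any of solder, flask, prying_stick, multimeter, card_box, black_tape from where it was at the start of the episode above 0.02 m).
It also fails if it takes over 58 s, if anything falls off the work surface, if the arm or the gripper's body presses on something with over 40 N, if the wrist force passes 120 N, or if a joint passes its speed limit or range.

## Working session

There is one attempt and no reset: what is moved stays moved. The work goes in short steps, Python scripts to look and compute and a shell command to move; the robot and the scene stay as the last step left them, time stands still between calls to the robot, and variables do not carry over. Pictures are saved under pics/ and viewed, at most 10 in all, crops included, and the job is handed in when it is done.

```bash
mkdir -p pics; python3 - <<'E'
from cell import telemetry, viewer, manip
import cv2,json
s=telemetry.observe();print(s['time_s'],s['ee_pos'],s['tool_rot'],s['wrist_force'],manip.nose_length,s['finger_gap'])
ims=[]
for n in("top","side"):
    c=viewer.get_calibration(n);print(n,{k:v.tolist() if hasattr(v,'tolist') else v for k,v in c.items()})
    im=viewer.read_camera(n)[:,:,::-1];cv2.imwrite(f"pics/{n}0.png",im)
E
```

```text
0.0 [ 247.04722164 -573.58304593  249.48796926] [[ 9.18429916e-01  3.95582951e-01 -7.86763613e-04]
 [ 3.95583701e-01 -9.18428822e-01  1.42642347e-03]
 [-1.58317572e-04 -1.62130085e-03 -9.99998673e-01]] [ 0.26327959  0.11505867 -0.40935426] 19.0 85.3754353927076
top {'K': [[363.06897900496926, 0.0, 256.8802102793281], [0.0, 363.06897900496926, 189.10090699877935], [0.0, 0.0, 1.0]], 'R': [[-0.008802655699703572, -0.9997616593114513, -0.019978433958794464], [-0.9915738473779736, 0.011309356946777777, -0.1290480671745747], [0.129243253010266, 0.018674126921058583, -0.9914370673598298]], 't': [-49.265063917670474, 474.08874940455274, 1249.0626879976835]}
side {'K': [[433.4276910872398, 0.0, 258.4926429519898], [0.0, 433.4276910872398, 189.50280723948538], [0.0, 0.0, 1.0]], 'R': [[-0.8423270538187133, -0.5389659166400638, 0.0009354706955883083], [-0.36002467555794865, 0.5613740189834028, -0.7451452501357142], [0.40108274382536113, -0.6279927957474973, -0.6669015527757918]], 't': [383.62774754702093, 248.62658541611512, 1172.5258789909583]}
```

View pics/top0.png

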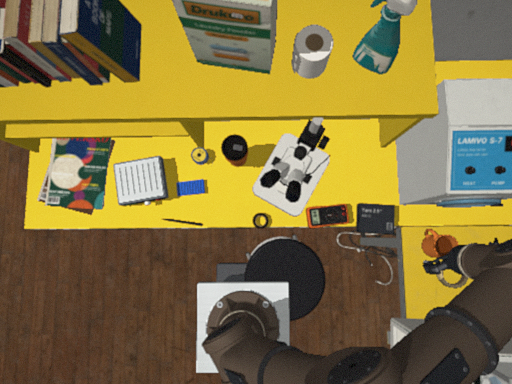

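View pics/side0.png

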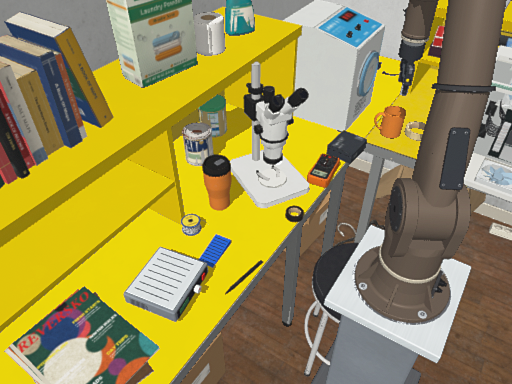

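The top view shows the heater at about (140,180) and the wedge at about (192,187), with its long side to the right. The flask is at (234,150), the solder at (199,156) and the stick at (182,221).

```bash
cat > h.py <<'E'
import numpy as np,cv2
from cell import telemetry, viewer, manip
def cam(n,s=None):
    c=viewer.get_calibration(n);K=np.array(c["K"])
    if n=="wrist":
        T=np.array(c["hand_eye"]);Rt=np.array(s["tool_rot"]);p=np.array(s["ee_pos"])
        return K,Rt@T[:3,:3],Rt@T[:3,3]+p
    R=np.array(c["R"]);return K,R.T,-R.T@np.array(c["t"])
def ray(cm,uv,z):
    K,R,o=cm;uv=np.atleast_2d(uv).astype(float)
    d=(R@np.linalg.inv(K)@np.c_[uv,np.ones(len(uv))].T).T
    return o+d*((z-o[2])/d[:,2])[:,None]
def proj(cm,X):
    K,R,o=cm;q=(np.atleast_2d(X)-o)@R@K.T;return q[:,:2]/q[:,2:]
def blob(mask,roi):
    m=np.zeros(mask.shape,np.uint8);x0,y0,x1,y1=roi;m[y0:y1,x0:x1]=mask[y0:y1,x0:x1]
    c=max(cv2.findContours(m.astype(np.uint8),0,2)[0],key=cv2.contourArea);return c
E
python3 - <<'E'
from h import *
for n,rw,rh in(("top",(170,170,215,205),(108,150,172,210)),("side",(190,225,240,275),(110,230,215,330))):
    im=cv2.imread(f"pics/{n}0.png");hsv=cv2.cvtColor(im,cv2.COLOR_BGR2HSV);cm=cam(n)
    w=blob((cv2.inRange(hsv,(100,100,60),(125,255,255))),rw)
    p=ray(cm,w[:,0],8)[:,:2].astype(np.float32);r=cv2.minAreaRect(p);print(n,"wedge",r,cv2.boxPoints(r).round().tolist())
    g=blob(cv2.inRange(hsv,(0,0,150),(180,60,255)),rh)
    p=ray(cm,g[:,0],60)[:,:2].astype(np.float32);r=cv2.minAreaRect(p);print("heater",r,cv2.boxPoints(r).round().tolist())
im=cv2.imread("pics/top0.png")[140:230,95:260];a=cv2.resize(im,None,fx=4.5,fy=4.5,interpolation=2)
cv2.imwrite("pics/c1.png",a)
E
```

```text
top wedge ((485.55438232421875, 186.15240478515625), (47.47334671020508, 96.47949981689453), 6.243959426879883) [[457.0, 232.0], [467.0, 136.0], [514.0, 141.0], [504.0, 237.0]]
heater ((509.106689453125, 357.7826232910156), (139.25390625, 159.3662872314453), 9.65892505645752) [[427.0, 425.0], [454.0, 268.0], [591.0, 291.0], [564.0, 448.0]]
side wedge ((486.0840148925781, 187.8601837158203), (53.54359436035156, 108.66429901123047), 6.71911096572876) [[453.0, 239.0], [466.0, 131.0], [519.0, 137.0], [506.0, 245.0]]
heater ((506.2223205566406, 363.2251892089844), (142.7609100341797, 166.90135192871094), 10.242562294006348) [[421.0, 433.0], [451.0, 268.0], [591.0, 294.0], [562.0, 458.0]]
```

View pics/c1.png

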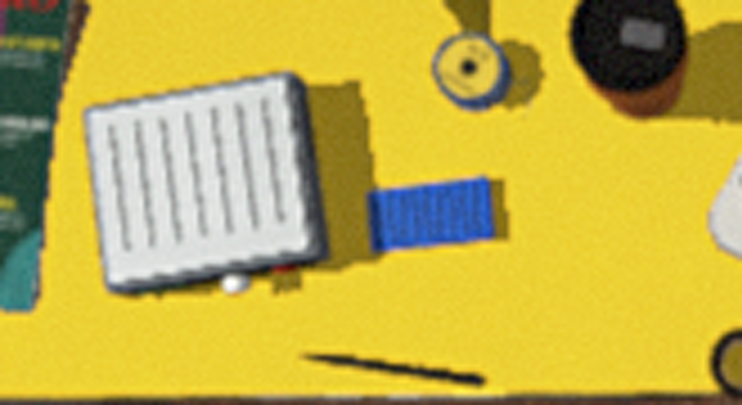

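```bash
python3 - <<'E'
from h import *
t=cam("top");s=cam("side")
for z in(150,200,250,300,350):
    print(z,ray(t,[[268,187],[292,190],[255,195]],z)[:,:2].round().tolist(),ray(s,[[300,95],[275,130],[257,65]],z)[:,:2].round().tolist())
st=telemetry.observe();R=np.array(st["tool_rot"]);p=np.array(st["ee_pos"])
for w in[(300,-300,400),(370,-50,400),(400,150,350),(461,281,150)]:print(w,((np.array(w)-p)@R/10).round(1))
E
```

```text
150 [[464.0, -92.0], [454.0, -168.0], [439.0, -50.0]] [[588.0, -495.0], [548.0, -246.0], [858.0, -617.0]]
200 [[458.0, -91.0], [447.0, -164.0], [433.0, -51.0]] [[549.0, -416.0], [511.0, -182.0], [802.0, -530.0]]
250 [[451.0, -91.0], [441.0, -160.0], [428.0, -53.0]] [[509.0, -336.0], [474.0, -118.0], [746.0, -443.0]]
300 [[444.0, -90.0], [435.0, -156.0], [422.0, -54.0]] [[470.0, -257.0], [437.0, -54.0], [690.0, -356.0]]
350 [[437.0, -89.0], [428.0, -152.0], [416.0, -55.0]] [[430.0, -177.0], [400.0, 11.0], [634.0, -269.0]]
(300, -300, 400) [ 15.7 -23.1 -15. ]
(370, -50, 400) [ 32.  -43.2 -15. ]
(400, 150, 350) [ 42.7 -60.4 -10. ]
(461, 281, 150) [ 53.5 -70.   10.1]
```

```bash
python3 -m jog '[[0,[4,-6,-8],-0.1],[0,[8,-12,-15],-0.2],[0,[12,-18,-18],-0.3],[0,[15,-22,-18],-0.4],[0,[17,-25,-18],-0.5],[0,[19,-28,-18],-0.6],[0,[21,-31,-18],-0.7],[0,[23.5,-34,-18],-0.8],[0,[26,-37,-18],-0.9],[0,[28.5,-40,-18],-1],[0,[31,-43,-18],-1.1],[0,[31,-43,-18],-1.2]]' 20
```

```text
time_s: 1.1
ee_pos: [341.8, -130.6, 423.4]
tool_rot: [[-0.041, 0.999, 0.0], [0.999, 0.041, -0.001], [-0.001, 0.0, -1.0]]
wrist_force: [1.3, -0.1, -0.1]
finger_gap: -0.3
finger_force: 0.0
```

```bash
python3 - <<'E'
from h import *
st=telemetry.observe();R=np.array(st["tool_rot"]);p=np.array(st["ee_pos"]);print(p,R.round(3).tolist(),st["joint_pos"])
for w in[(400,150,400),(461,281,150)]:print(w,((np.array(w)-p)@R/10).round(1))
E
```

```text
[ 341.75478873 -130.60467017  423.4084349 ] [[-0.041, 0.999, 0.0], [0.999, 0.041, -0.001], [-0.001, 0.0, -1.0]] [ 40.43992556  -5.00778683 -24.64845029 102.34418388  -2.06871698
  82.19627281  18.48008398]
(400, 150, 400) [27.8  7.   2.3]
(461, 281, 150) [40.7 13.6 27.3]
```

```bash
python3 -m jog '[[0,[4,1,0],0],[0,[8,2,0],0],[0,[12,3,0],0],[0,[16,4,0],0],[0,[20,5,0.5],0],[0,[24,6,2],-0.07],[0,[27,7,5],-0.07],[0,[30,9,8],-0.07],[0,[32,11,11],-0.07],[0,[33,12,15],-0.07],[0,[33,12,18],-0.07],[0,[33,12,18],-0.07]]'; python3 - <<'E'
from h import *
s=telemetry.observe();im=viewer.read_camera("wrist")[:,:,::-1];cv2.imwrite("pics/w1.png",im)
np.savez("w1.npz",R=s["tool_rot"],p=s["ee_pos"]);cm=cam("wrist",s)
print(s["ee_pos"],s["tool_rot"],s["wrist_force"],cm)
print(proj(cm,[[461,281,60],[486,187,9],[480,237,2],[491.6,137,16]]).round())
E
```

```text
time_s: 2.1
ee_pos: [447.4, 200.2, 236.5]
tool_rot: [[-0.107, 0.994, -0.01], [0.994, 0.107, -0.003], [-0.002, -0.011, -1.0]]
wrist_force: [-1.8, -1.8, -0.5]
finger_gap: -0.2
finger_force: 0.0
[447.40005707 200.17974115 236.46621969] [[-0.10746478  0.99415625 -0.01023132]
 [ 0.99420681  0.1074378  -0.00315203]
 [-0.00203438 -0.01051078 -0.99994269]] [-1.84365751 -1.84094164 -0.53385472] (array([[345.63129809,   0.        , 254.39175476],
       [  0.        , 345.63129809, 189.40212543],
       [  0.        ,   0.        ,   1.        ]]), array([[ 0.99414193,  0.10654707,  0.01815339],
       [ 0.1075367 , -0.95821236, -0.26507532],
       [-0.01084819,  0.26547464, -0.96405681]]), array([441.47034733, 265.36951424, 358.56281543]))
[[284.  77.]
 [293. 177.]
 [293. 127.]
 [292. 225.]]
```

View pics/w1.png

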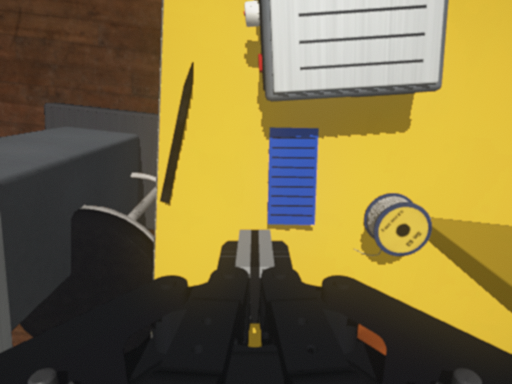

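The wrist view shows the wedge at corners (270,129), (318,128), (268,224) and (315,224), with the heater's front right plate corner at about (270,93). The solder reel is at (400,225), to the right of the push path.

```bash
python3 - <<'E'
from h import *
d=np.load("w1.npz");cm=cam("wrist",dict(tool_rot=d["R"],ee_pos=d["p"]))
im=cv2.imread("pics/w1.png");hsv=cv2.cvtColor(im,cv2.COLOR_BGR2HSV)
w=blob(cv2.inRange(hsv,(100,100,60),(125,255,255)),(255,115,330,235))
r=cv2.minAreaRect(ray(cm,w[:,0],8)[:,:2].astype(np.float32));print(r)
g=blob(cv2.inRange(hsv,(0,0,130),(180,60,255)),(262,0,450,100))[:,0].astype(float)
b=g[(g[:,0]>285)&(g[:,0]<430)&(g[:,1]>70)];l=g[(g[:,1]>25)&(g[:,1]<80)&(g[:,0]<285)]
for q in(b,l):
    P=ray(cm,q,60)[:,:2];f=cv2.fitLine(P.astype(np.float32),cv2.DIST_HUBER,0,.01,.01).ravel();print(f.round(3),np.degrees(np.arctan2(f[1],f[0])))
    q.dump if 0 else None
    if q is b:F=f
E1=0
A=np.c_[F[:2],-f[:2]];k=np.linalg.solve(A,f[2:]-F[2:]);c=F[2:]+k[0]*F[:2];print("corner",c)
y=f[:2]*np.sign(f[1]);x=np.array([y[1],-y[0]])
print("hc",c+15*x+15*y,"foot",c+20*x+15*y,"centre",c+75*x+85*y)
E
```

```text
((485.5343017578125, 185.25186157226562), (49.11094284057617, 101.55691528320312), 6.233372688293457)
[9.85000e-01 1.72000e-01 5.20607e+02 2.80030e+02] 9.924062
[ 1.71000e-01 -9.85000e-01  4.48399e+02  2.99637e+02] -80.17685
corner [453.81754 268.34415]
hc [466.0385  285.68335] foot [470.9652  286.53638] centre [513.2163  364.89352]
```

```bash
python3 -m jog '[[0,[3,1,2],0],[0,[6,2,6],0],[0,[8.2,2.5,10],0],[0,[8.2,2.5,12],0],[0,[8.2,2.5,12],0],[0,[8.2,2.5,12],0],[0,[8.2,2.5,12],0]]'
```

```text
time_s: 2.73
ee_pos: [467.6, 285.4, 126.0]
tool_rot: [[-0.105, 0.995, 0.003], [0.995, 0.105, 0.001], [0.001, 0.003, -1.0]]
wrist_force: [-0.0, 0.2, 0.5]
finger_gap: -0.1
finger_force: 0.0
```

```bash
python3 -m jog '[[0,[0,-0.3,2],0],[0,[0,-0.3,4],0],[0,[0,-0.3,4.6],0],[0,[0,-0.3,4.8],0],[0,[0,-0.3,4.9],0],[0,[0,-0.3,5],0],[0,[0,-0.3,5],0],[0,[0,-0.3,5],0]]'
```

```text
time_s: 3.4
ee_pos: [464.3, 284.5, 75.6]
tool_rot: [[-0.104, 0.995, 0.002], [0.995, 0.104, -0.001], [-0.001, 0.002, -1.0]]
wrist_force: [-3.7, -4.1, 8.3]
finger_gap: 0.2
finger_force: 3.9
```

```bash
python3 -m jog '[[0,[0,0,0.1],0],[0,[0,0,0.2],0],[0,[0,0,0.2],0],[0,[0,0,0.2],0]]'
```

```text
time_s: 3.73
ee_pos: [464.1, 284.6, 73.6]
tool_rot: [[-0.105, 0.995, 0.002], [0.995, 0.105, -0.001], [-0.001, 0.002, -1.0]]
wrist_force: [-1.8, -3.4, 7.8]
finger_gap: -0.2
finger_force: 3.9
```

```bash
python3 -m jog '[[0,[0,0,0.1],0],[0,[0,0,0.15],0],[0,[0,0,0.15],0],[0,[0,0,0.15],0]]'
```

```text
time_s: 4.07
ee_pos: [463.9, 284.3, 72.3]
tool_rot: [[-0.105, 0.995, 0.002], [0.995, 0.105, -0.001], [-0.002, 0.002, -1.0]]
wrist_force: [-3.9, -5.2, 11.2]
finger_gap: -0.4
finger_force: 5.4
```

```bash
python3 -m jog '[[0,[0,0,-1],0],[0,[0,0,-3],0],[25,[0,0,-5],0],[25,[0,0,-5],0],[25,[0,0,-5],0]]'; python3 - <<'E'
from h import *
t=cam("top");print(ray(t,[[234,150]],170),ray(t,[[199,156]],36))
E
```

```text
time_s: 4.48
ee_pos: [464.9, 286.2, 122.7]
tool_rot: [[-0.105, 0.994, 0.004], [0.994, 0.105, 0.003], [0.002, 0.005, -1.0]]
wrist_force: [0.2, -0.5, -0.5]
finger_gap: 21.3
finger_force: 0.0
[[581.71683003  15.07031313 170.        ]] [[594.0348189  150.94616564  36.        ]]
```

```bash
python3 -m jog '[[25,[-4,0.1,0],0],[25,[-8,0.3,0],0],[25,[-12,0.5,0],0],[25,[-16,0.7,0],0],[25,[-18.4,0.7,0],0],[25,[-18.4,0.7,3],0],[25,[-18.4,0.7,6],0],[25,[-18.4,0.7,8.5],0],[25,[-18.4,0.7,9.4],0],[25,[-18.4,0.7,9.4],0],[25,[-18.4,0.7,9.4],0],[25,[-18.4,0.7,9.4],0]]'; python3 - <<'E'
from h import *
s=telemetry.observe();im=viewer.read_camera("wrist")[:,:,::-1];cv2.imwrite("pics/w2.png",im);cm=cam("wrist",s);print(s["ee_pos"])
hsv=cv2.cvtColor(im.copy(),cv2.COLOR_BGR2HSV);w=blob(cv2.inRange(hsv,(100,100,60),(125,255,255)),(200,0,350,384))
print(w[:,0].min(0),w[:,0].max(0));r=cv2.minAreaRect(ray(cm,w[:,0],8)[:,:2].astype(np.float32));print(r)
E
```

```text
time_s: 5.48
ee_pos: [490.6, 103.7, 27.0]
tool_rot: [[-0.106, 0.994, 0.002], [0.994, 0.106, 0.001], [0.0, 0.002, -1.0]]
wrist_force: [0.1, 0.6, 0.6]
finger_gap: 21.6
finger_force: 0.0
[490.60296725 103.71934796  27.03441596]
[201   0] [331 177]
((487.27734375, 169.23886108398438), (51.562870025634766, 66.9988784790039), 6.07917594909668)
```

View pics/w2.png

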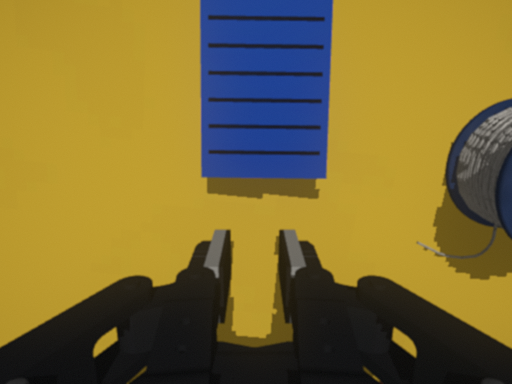

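```bash
python3 -m jog '[[25,[0,0,0.4],0],[25,[1,0,0.4],0],[25,[1.8,0,0.4],0],[25,[2.3,0,0.4],0],[25,[3,-0.1,0.4],0],[25,[3.7,-0.15,0.4],0],[25,[4.4,-0.2,0.4],0],[25,[5.1,-0.3,0.4],0],[25,[5.8,-0.35,0.4],0],[25,[6.4,-0.4,0.4],0],[25,[7,-0.4,0.4],0],[25,[7,-0.4,0.4],0]]'; python3 - <<'E'
from h import *
s=telemetry.observe();im=viewer.read_camera("wrist")[:,:,::-1];cv2.imwrite("pics/w3.png",im);cm=cam("wrist",s)
hsv=cv2.cvtColor(im.copy(),cv2.COLOR_BGR2HSV);w=blob(cv2.inRange(hsv,(100,100,60),(125,255,255)),(170,0,360,384))
print(w[:,0].min(0),w[:,0].max(0));r=cv2.minAreaRect(ray(cm,w[:,0],8)[:,:2].astype(np.float32));print(r)
E
```

```text
time_s: 6.53
ee_pos: [478.2, 174.0, 21.8]
tool_rot: [[-0.107, 0.994, 0.0], [0.994, 0.107, 0.001], [0.001, 0.0, -1.0]]
wrist_force: [0.5, 0.1, 0.6]
finger_gap: 21.2
finger_force: 0.0
[200  11] [332 237]
((476.13787841796875, 224.35220336914062), (51.56655502319336, 86.79454040527344), 7.518192768096924)
```

View pics/w3.png

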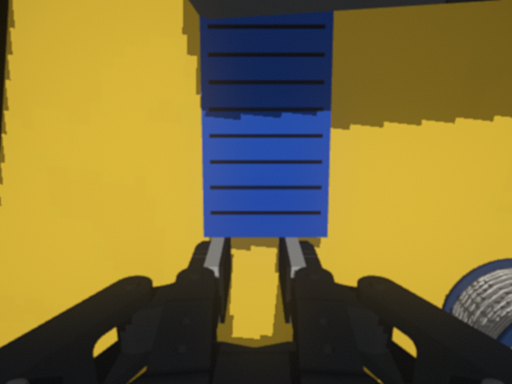

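The fingers are flat on the butt (row 237) and the wedge, still straight, is entering under the heater.

```bash
python3 -m jog '[[25,[0.5,0,0],0],[25,[1,0,0],0],[25,[1.3,0,0],0],[25,[1.5,0,0],0],[25,[1.5,0,0],0],[25,[1.5,0,0],0]]'
```

```text
time_s: 7.08
ee_pos: [476.8, 187.2, 21.7]
tool_rot: [[-0.106, 0.994, 0.0], [0.994, 0.106, -0.0], [-0.0, 0.0, -1.0]]
wrist_force: [0.2, -0.7, 0.0]
finger_gap: 21.3
finger_force: 0.0
```

```bash
python3 -m jog '[[25,[0.2,0,0],0],[25,[0.4,0,0],0],[25,[0.4,0,0],0],[25,[0.4,0,0],0]]'
```

```text
time_s: 7.42
ee_pos: [476.4, 191.2, 21.7]
tool_rot: [[-0.106, 0.994, 0.0], [0.994, 0.106, 0.0], [0.0, 0.0, -1.0]]
wrist_force: [-0.1, 0.5, -0.6]
finger_gap: 21.2
finger_force: 0.0
```

```bash
python3 -m jog '[[25,[0.15,0,0],0],[25,[0.3,0,0],0],[25,[0.3,0,0],0],[25,[0.3,0,0],0]]'
```

```text
time_s: 7.75
ee_pos: [476.0, 194.3, 21.7]
tool_rot: [[-0.106, 0.994, 0.0], [0.994, 0.106, 0.0], [0.0, 0.0, -1.0]]
wrist_force: [-0.4, -0.4, 0.5]
finger_gap: 21.5
finger_force: 0.0
```

```bash
python3 -m jog '[[25,[0.15,0,0],0],[25,[0.2,0,0],0],[25,[0.2,0,0],0],[25,[0.2,0,0],0]]'
```

```text
time_s: 8.08
ee_pos: [475.8, 196.2, 21.7]
tool_rot: [[-0.106, 0.994, 0.0], [0.994, 0.106, 0.0], [0.0, 0.0, -1.0]]
wrist_force: [-0.2, -0.2, -0.5]
finger_gap: 21.0
finger_force: 0.0
```

```bash
python3 -m jog '[[25,[0.15,0,0],0],[25,[0.3,0,0],0],[25,[0.3,0,0],0],[25,[0.3,0,0],0]]'
```

```text
time_s: 8.42
ee_pos: [475.5, 199.3, 21.7]
tool_rot: [[-0.106, 0.994, 0.0], [0.994, 0.106, 0.0], [0.0, 0.0, -1.0]]
wrist_force: [-0.4, 0.2, 0.3]
finger_gap: 21.3
finger_force: 0.0
```

```bash
python3 -m jog '[[25,[0.15,0,0],0],[25,[0.2,0,0],0],[25,[0.2,0,0],0],[25,[0.2,0,0],0]]'
```

```text
time_s: 8.75
ee_pos: [475.3, 201.2, 21.7]
tool_rot: [[-0.106, 0.994, 0.0], [0.994, 0.106, 0.0], [0.0, 0.0, -1.0]]
wrist_force: [0.2, -0.3, -0.1]
finger_gap: 21.3
finger_force: 0.0
```

```bash
python3 -m jog '[[25,[0.15,0,0],0],[25,[0.2,0,0],0],[25,[0.2,0,0],0],[25,[0.2,0,0],0]]'
```

```text
time_s: 9.08
ee_pos: [475.1, 203.1, 21.7]
tool_rot: [[-0.106, 0.994, 0.0], [0.994, 0.106, 0.0], [0.0, 0.0, -1.0]]
wrist_force: [0.2, 0.2, 0.1]
finger_gap: 21.5
finger_force: 0.0
```

```bash
python3 -m jog '[[25,[0.15,0,0],0],[25,[0.2,0,0],0],[25,[0.2,0,0],0],[25,[0.2,0,0],0]]'
```

```text
time_s: 9.42
ee_pos: [474.9, 205.2, 21.7]
tool_rot: [[-0.106, 0.994, 0.0], [0.994, 0.106, 0.0], [0.0, 0.0, -1.0]]
wrist_force: [0.2, -0.1, 0.3]
finger_gap: 21.3
finger_force: 0.0
```

```bash
python3 - <<'E'
from h import *
s=telemetry.observe();im=viewer.read_camera("wrist")[:,:,::-1];cv2.imwrite("pics/w4.png",im);cm=cam("wrist",s)
hsv=cv2.cvtColor(im.copy(),cv2.COLOR_BGR2HSV);w=blob(cv2.inRange(hsv,(100,100,40),(125,255,255)),(170,0,360,300))
print(w[:,0].min(0),w[:,0].max(0))
v=w[:,0].max(0)[1];print(ray(cm,[[204,v],[328,v]],16))
t=viewer.read_camera("side")[:,:,::-1];cv2.imwrite("pics/s4.png",cv2.resize(t[200:330,90:300],None,fx=3,fy=3,interpolation=2))
E
```

```text
[203 115] [329 238]
[[453.5739562  213.08419336  16.        ]
 [502.77271226 218.33403612  16.        ]]
```

View pics/w4.png

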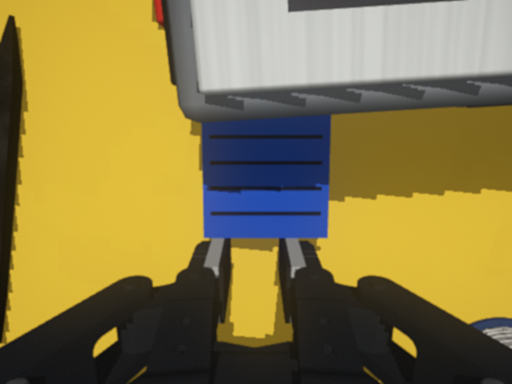

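The butt is at row 238, still flat against the fingers, and the wedge is centred under the corner. There is no resistance yet, so I'll keep pushing.

```bash
python3 -m jog '[[25,[0.15,0,0],0],[25,[0.2,0,0],0],[25,[0.2,0,0],0],[25,[0.2,0,0],0]]'
```

```text
time_s: 9.85
ee_pos: [474.6, 206.8, 21.6]
tool_rot: [[-0.106, 0.994, -0.0], [0.994, 0.106, -0.0], [-0.0, -0.0, -1.0]]
wrist_force: [0.5, -2.0, 0.2]
finger_gap: 21.2
finger_force: 0.8
```

```bash
python3 -m jog '[[25,[0.15,0,0],0],[25,[0.2,0,0],0],[25,[0.2,0,0],0],[25,[0.2,0,0],0]]'
```

```text
time_s: 10.18
ee_pos: [474.5, 207.9, 21.6]
tool_rot: [[-0.105, 0.994, -0.0], [0.994, 0.105, -0.002], [-0.002, -0.0, -1.0]]
wrist_force: [1.0, -5.0, 3.0]
finger_gap: 21.2
finger_force: 2.6
```

```bash
python3 -m jog '[[25,[0.1,0,0],0],[25,[0.2,0,0],0],[25,[0.2,0,0],0],[25,[0.2,0,0],0]]'
```

```text
time_s: 10.52
ee_pos: [474.5, 208.7, 21.6]
tool_rot: [[-0.104, 0.995, -0.0], [0.995, 0.104, -0.004], [-0.004, -0.001, -1.0]]
wrist_force: [0.6, -8.9, 6.1]
finger_gap: 21.2
finger_force: 4.4
```

```bash
python3 -m jog '[[25,[0.1,0,0],0],[25,[0.1,0,0],0],[25,[0.1,0,0],0]]'; python3 -m jog '[[25,[-0.5,0,0],0],[25,[-2,0,0],0],[25,[-4,0,0],0],[25,[-4,0,-3],0],[0,[-4,0,-7],0],[0,[-4,0,-10],0],[0,[-4,0,-10],0],[0,[-4,0,-10],0],[0,[-4,0,-10],0]]'; python3 - <<'E'
from h import *
s=telemetry.observe();im=viewer.read_camera("wrist")[:,:,::-1];cv2.imwrite("pics/w5.png",im);p=np.array(s["ee_pos"]);R=np.array(s["tool_rot"])
print(((np.array([464,284,95])-p)@R/10).round(2),s["wrist_force"])
cm=cam("wrist",s)
hsv=cv2.cvtColor(im.copy(),cv2.COLOR_BGR2HSV);w=blob(cv2.inRange(hsv,(100,100,40),(125,255,255)),(170,0,360,300))
print(cv2.minAreaRect(ray(cm,w[:,0],14)[:,:2].astype(np.float32)))
E
```

```text
time_s: 10.77
ee_pos: [474.4, 209.1, 21.6]
tool_rot: [[-0.104, 0.995, -0.0], [0.995, 0.104, -0.005], [-0.005, -0.001, -1.0]]
wrist_force: [0.8, -10.3, 7.2]
finger_gap: 21.2
finger_force: 5.4
time_s: 11.52
ee_pos: [478.2, 172.2, 121.4]
tool_rot: [[-0.106, 0.994, 0.0], [0.994, 0.106, 0.0], [0.0, 0.0, -1.0]]
wrist_force: [-0.3, -0.9, -0.3]
finger_gap: 0.3
finger_force: 0.0
[11.27 -0.23  2.64] [-0.3086303  -0.8897565  -0.26525418]
((475.0082702636719, 242.9272003173828), (48.83857727050781, 47.56011199951172), 6.0799880027771)
```

View pics/w5.png

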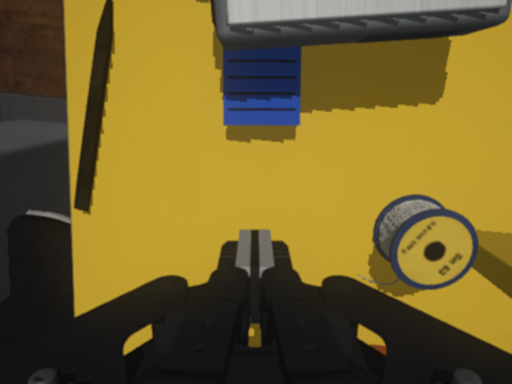

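The wedge sits straight under the corner, with the butt at row 125. Next is the test press.

```bash
python3 -m jog '[[0,[4,-0.1,0],0],[0,[8,-0.2,0],0],[0,[11.3,-0.2,0],0],[0,[11.3,-0.2,2],0],[0,[11.3,-0.2,3.5],0],[0,[11.3,-0.2,4],0],[0,[11.3,-0.2,4.2],0],[0,[11.3,-0.2,4.3],0],[0,[11.3,-0.2,4.3],0],[0,[11.3,-0.2,4.3],0]]'
```

```text
time_s: 12.4
ee_pos: [462.5, 284.3, 78.9]
tool_rot: [[-0.107, 0.994, -0.003], [0.994, 0.107, -0.001], [-0.001, -0.003, -1.0]]
wrist_force: [-8.7, -3.8, 18.2]
finger_gap: 0.4
finger_force: 8.8
```

```bash
python3 -m jog '[[0,[0,0,0.1],0],[0,[0,0,0.1],0],[0,[0,0,0.1],0]]'
```

```text
time_s: 12.65
ee_pos: [462.5, 284.3, 78.8]
tool_rot: [[-0.107, 0.994, -0.002], [0.994, 0.107, -0.002], [-0.002, -0.002, -1.0]]
wrist_force: [-11.4, -6.0, 28.7]
finger_gap: 0.1
finger_force: 14.5
```

```bash
python3 -m jog '[[0,[0,0,-0.15],0],[0,[0,0,-0.15],0],[0,[0,0,-0.15],0],[0,[0,0,-0.15],0]]';  python3 -m jog '[[0,[0,0,-1],0],[0,[0,0,-4],0],[0,[0,0,-8],0],[0,[0,0,-10],0],[0,[-4,0,-12],0],[0,[-8,0,-14],0],[0,[-8,0,-14],0],[0,[-8,0,-14],0],[0,[-8,0,-14],0]]'; python3 - <<'E'
from h import *
s=telemetry.observe();im=viewer.read_camera("wrist")[:,:,::-1];cv2.imwrite("pics/w6.png",im);cm=cam("wrist",s)
hsv=cv2.cvtColor(im.copy(),cv2.COLOR_BGR2HSV);w=blob(cv2.inRange(hsv,(100,100,40),(125,255,255)),(200,50,340,250))
print(cv2.minAreaRect(ray(cm,w[:,0],14)[:,:2].astype(np.float32)))
g=blob(cv2.inRange(hsv,(0,0,130),(180,60,255)),(230,0,470,140))[:,0]
print(g.min(0),g.max(0),ray(cm,g[[np.argmax(g[:,1]-g[:,0])]],60))
E
```

```text
time_s: 12.98
ee_pos: [464.0, 284.1, 79.1]
tool_rot: [[-0.106, 0.994, -0.001], [0.994, 0.106, -0.001], [-0.001, -0.001, -1.0]]
wrist_force: [-3.1, -1.5, 8.9]
finger_gap: 0.4
finger_force: 4.5
time_s: 13.73
ee_pos: [473.1, 204.5, 219.2]
tool_rot: [[-0.104, 0.995, 0.0], [0.995, 0.104, 0.0], [0.0, 0.0, -1.0]]
wrist_force: [0.2, 0.1, 0.4]
finger_gap: -0.1
finger_force: 0.0
((475.5322265625, 242.20355224609375), (48.320716857910156, 45.22496795654297), 5.977358818054199)
[233   0] [416  93] [[454.5698036  270.36485979  60.        ]]
```

View pics/w6.png

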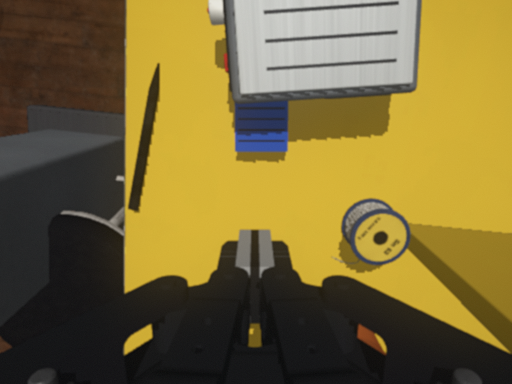

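The plate corner is at (237,93), about 2 mm from where it started. The wedge is in place and the arm is clear of everything.

```bash
python3 -c "from cell import manip;print(manip.sign_off())"
```

```text
the job is handed in; nothing more can be done
None
```

I handed the job in at about 14 s: the corner rocked on the first press, I pushed the wedge in until it was tight at about 10 N, and the corner then held firm; that test press briefly reached 29 N, over the 8–15 N you set, and the preheater ended about 2 mm from its start.

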